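# Load a sensor into the tilted rail

## Robot

A 6-joint arm with a two-finger parallel gripper is mounted at the origin on the work surface; the furniture and walls round the work are solid. World frame = base frame: x ahead of the robot, y to its left, z up, the work surface at z = 0. Lengths are in m, angles in rad, forces in N, time in s.
With the tool pointing down it reaches from about 0.35 to 0.775 m from the base axis. Payload 7.3 kg.
Tool frame: the origin (TCP) lies midway between the tips of the shut fingers; the grasp point (between the pads) lies 19 mm behind it; z points along the fingers, y is the line along which they close (so a half turn about z gives the same grasp; the last joint's range is limited). The gripper opens to 92 mm and grips with 3 to 60 N. Pads are 19 mm wide; open, the fingers measure 130 mm over their backs; the gripper's body (75 mm by 190 mm) begins 47 mm behind the grasp point.
Start: joints at [1.066, 0.342, 1.524, -0, 1.275, -0.146], TCP at [0.184, 0.492, 0.227] pointing down, gripper open.
Joint ranges: [-2.53, 2.53], [-0.77, 2.02], [0.04, 2.7], [-1, 4.14], [0.28, 2.66], [-3.11, 3.11]. Speed limits (rad/s): [2.57, 2.57, 3.14, 3.14, 3.14, 3.14].

## Interface

Orientations are given as [roll, pitch, yaw] about the fixed x, y, z axes, in that order (R = Rz(yaw) Ry(pitch) Rx(roll)).
In Python, from cell import monitor, vision, workorder gives the robot as it stands.
- The arm moves only by the tool move_arm, never from a script. Its argument "rows" is a list of rows, each a list of 5 numbers: the shift along the world's x, y, z in mm, then the turn about the world's z in rad, then the closure, from -1 (fully open) to 1 (shut). A call has 1 to 12 rows; each row shifts and turns the commanded pose from where the row before left it; what a row does not reach is not made up. A row lasts 1/10 s, in which the tool goes at most 50 mm and 8.59 degrees, less where a joint would pass 70% of its speed; a pose out of reach is approached as far as the arm can. A call is refused whole if a number of a shift passes 50 or a number of a turn 0.15, either way. A call with a gripper value outside its range is refused whole. The fingers move at their own pace and stop on an object; "newtons" is the grip in N (left out, the last holds). Time passes only in rows, so rows that do not move let the fingers close. It gives the time, the measured TCP pose, the force, the opening and the grip force at its end, in the units of the state.
- monitor.observe(): the state, without advancing time (a new reading comes with each control period).
- vision.read_camera(name): name is "scene" or "top" or "wrist"; returns the picture (400x640x3 uint8, red, green, blue); there is no depth.
- vision.get_calibration(name): a dict with "K" (3x3 intrinsics, pixels), "T" (4x4, takes a point from camera to world coordinates); the wrist camera has in their place "mount" (4x4, takes a point from camera to tool coordinates, whose origin is the TCP and whose axes are the flange's). Camera axes: x right, y up, looking along -z (the intrinsics and any distortion apply to the point x, -y, -z); pixel columns grow to the right and rows downward; lengths in m; the calibration is good to about 2 mm. A picture is of the moment at which its call begins: read the wrist's pose just before it. get_calibration takes no time and is no camera call.
- workorder.hand_in(): hands the job in; it is judged then, once.
The state is a dict: "time": time; "qpos": joint angles; "qvel": joint speeds; "joint_efforts": joint torques, N m; "tool_pos": TCP position; "tool_rot": TCP orientation; "contact_force": force on the tool from outside, world axes, zero at the start; "torque": the same for the moment, N m; "opening": finger opening in m; "grip_force": force on a finger pad.
Only numpy, scipy, OpenCV 4.12 (cv2) and the standard library are available. Lean on these libraries where they do the work, as an engineer would, in place of code of your own. Each camera call takes 0.05 s, during which the arm holds its last target. There are 200 camera calls.

## Task

Load one more sensor into the tilted feed rail on the bench: take the slim sensor with a single round nose, the same kind as the one already in the rail, lay it nose downhill in the open upper end and let it slide under the lips until it rests against the one ahead, facing the same way. Leave the wide sensor with two noses where it is.

Things in the scene. Friction and masses are not known exactly. Their poses are not given: they have to be found in the camera images.
- slim_mid (a point): the loose sensor to load: centre of its grey housing, 60 mm long (its x), 30 mm wide (its y), 40 mm tall; this point is 20 mm above its underside. A round steel nose, 18 mm thick and 18 mm long, sticks out at its +x end (tip 48 mm from this point), a thin black plug, 10 mm long, at its -x end. About 0.12 kg. Grasp across the 30 mm width.
- rail: fixed aluminium feed rail. Origin: loading point on the floor of its open upper part, 100 mm above the bench. x runs 18 degrees downhill, z square to the floor. Open from x -57 to 64 mm; for x -29 to 27 mm the floor is 44 mm wide without walls (finger room), elsewhere guides 14 mm high funnel to 37 mm. Slippery: a sensor let go with its centre over the origin slides down by itself.
- rail_seat (a point): same axes as the rail, 163 mm downhill of its origin, 20 mm above the floor, inside the covered part (x 64 to 251 mm, 37 mm wide and 48 mm high inside, lips on top up to 52 mm above the floor with an 18 mm slot between). Here the first sensor, already lying nose down at the end stop, ends with its rear plug, and here the new one's nose tip comes to rest.
- wide_mid (a point): bystander: centre of the housing of the wide sensor lying on the bench, 60 mm long (its x), 52 mm wide and 40 mm tall, with two round noses side by side; it does not fit the rail and stays where it is

How it is judged:
At the end, for the whole second after the job is handed in: The slim sensor lies inside the covered part of the rail, nose downhill, against the sensor ahead of it: its housing's centre and its nose tip each within 15 mm of their seated places along the rail, the centre within 10 mm of the rail's middle line and of its seated height (x of rail_seat in the frame of slim_mid between 0.033 and 0.063 m and x of slim_mid in the frame of rail between 0.1 and 0.13 m and y of slim_mid in the frame of rail between -0.01 and 0.01 m and z of slim_mid in the frame of rail between 0.01 and 0.03 m); the robot touches nothing.
It fails at once if the wide sensor is moved more than 30 mm (distance of wide_mid from where it was at the start of the episode above 0.03 m).
It also fails if it takes over 38 s, if anything falls off the work surface, if the arm or the gripper's body presses on something with over 40 N, if the wrist force passes 120 N, or if a joint passes its speed limit or range.

## Working session

There is one attempt and no reset: what is moved stays moved. The work goes in short steps, Python scripts to look and compute and a tool call to move; the robot and the scene stay as the last step left them, time stands still between calls to the robot, and variables do not carry over. Pictures are saved under pics/ and viewed, at most 10 in all, crops included, and the job is handed in when it is done.

Besides the shell and the picture viewer there is one more tool, called in YAML: its name, and indented under it one key for each argument. move_arm: Moves the arm, as the interface text tells. Its arguments: {"type":"object","properties":{"rows":{"type":"array","items":{"type":"array","items":{"type":"number"}}},"newtons":{"type":"number"}},"required":["rows"]}

```bash
mkdir -p pics; ls
python3 - <<'E'
from cell import monitor, vision, workorder
import cv2, numpy as np
np.set_printoptions(precision=4,suppress=True)
for n in("scene","top"):
    cv2.imwrite(f"pics/{n}0.png",vision.read_camera(n)[:,:,::-1])
for n in("scene","top","wrist"):
    print(n,vision.get_calibration(n))
print(monitor.observe())
E
```

```text
pics
scene {'K': array([[505.5838,   0.    , 318.5787],
       [  0.    , 505.5838, 195.857 ],
       [  0.    ,   0.    ,   1.    ]]), 'T': array([[ 0.6321,  0.5528, -0.543 , -0.2014],
       [-0.7748,  0.4429, -0.4511, -0.5857],
       [-0.0089,  0.7059,  0.7083,  1.0591],
       [ 0.    ,  0.    ,  0.    ,  1.    ]])}
top {'K': array([[497.3412,   0.    , 320.0297],
       [  0.    , 497.3412, 200.4987],
       [  0.    ,   0.    ,   1.    ]]), 'T': array([[-0.029 ,  0.9919, -0.1233,  0.3918],
       [-0.9996, -0.0284,  0.0064,  0.0238],
       [ 0.0028,  0.1235,  0.9923,  1.1065],
       [ 0.    ,  0.    ,  0.    ,  1.    ]])}
wrist {'K': array([[307.3443,   0.    , 322.8031],
       [  0.    , 307.3443, 203.5791],
       [  0.    ,   0.    ,   1.    ]]), 'mount': array([[-0.0003,  0.9584,  0.2853,  0.0775],
       [ 1.    ,  0.0002,  0.0004,  0.0007],
       [ 0.0003,  0.2853, -0.9584, -0.1586],
       [ 0.    ,  0.    ,  0.    ,  1.    ]])}
{'time': 0.1, 'qpos': array([ 1.066 ,  0.3426,  1.5249, -0.    ,  1.2754, -0.146 ]), 'qvel': array([-0.0001,  0.0008, -0.0039,  0.0001,  0.0001, -0.0001]), 'joint_efforts': array([  0.0015, -43.2004, -24.4694,   0.0718,   0.0525,  -0.0001]), 'tool_pos': array([0.1841, 0.4913, 0.2261]), 'tool_rot': array([-3.1403, -0.0002,  2.7829]), 'contact_force': array([ 0.2717, -0.5338,  0.8606]), 'torque': array([-0.0381,  0.    ,  0.0143]), 'grip_force': 0.0, 'opening': 0.09213333594282185}
```

View pics/top0.png

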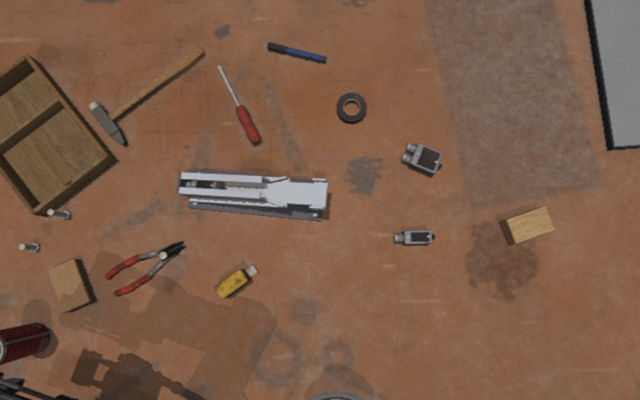

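View pics/scene0.png

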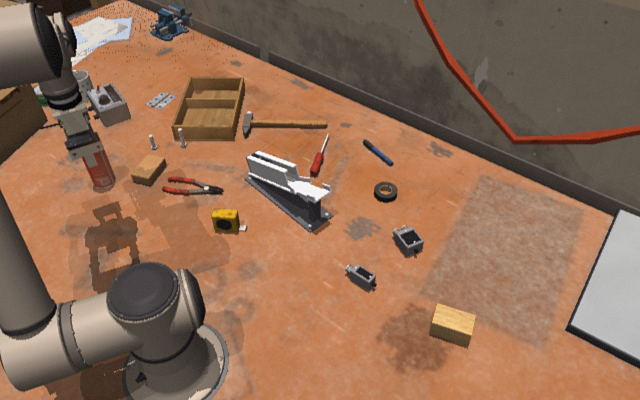

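The top view shows the slim sensor at about (415,238), nose left. The wide sensor is at (424,160), and the rail runs from its open upper end at (328,200) to the low end at (180,185). The scene view agrees. Next, enlarged crops to locate the edges.

Run:
```python
import cv2, numpy as np
t=cv2.imread("pics/top0.png");s=cv2.imread("pics/scene0.png")
a=cv2.resize(t[160:230,170:340],None,fx=4.6,fy=4.6,interpolation=cv2.INTER_CUBIC)
b=cv2.resize(t[220:256,380:450],None,fx=5,fy=5,interpolation=cv2.INTER_CUBIC)
c=cv2.resize(s[255:300,335:390],None,fx=5,fy=5,interpolation=cv2.INTER_CUBIC)
o=np.zeros((600,800,3),np.uint8)
o[:a.shape[0],:a.shape[1]]=a;o[330:330+b.shape[0],:b.shape[1]]=b;o[330:330+c.shape[0],400:400+c.shape[1]]=c
cv2.imwrite("pics/crop1.png",o)
d=cv2.resize(s[145:235,240:340],None,fx=6,fy=6,interpolation=cv2.INTER_CUBIC)
cv2.imwrite("pics/crop2.png",d)
```

```text
(no output)
```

View pics/crop1.png

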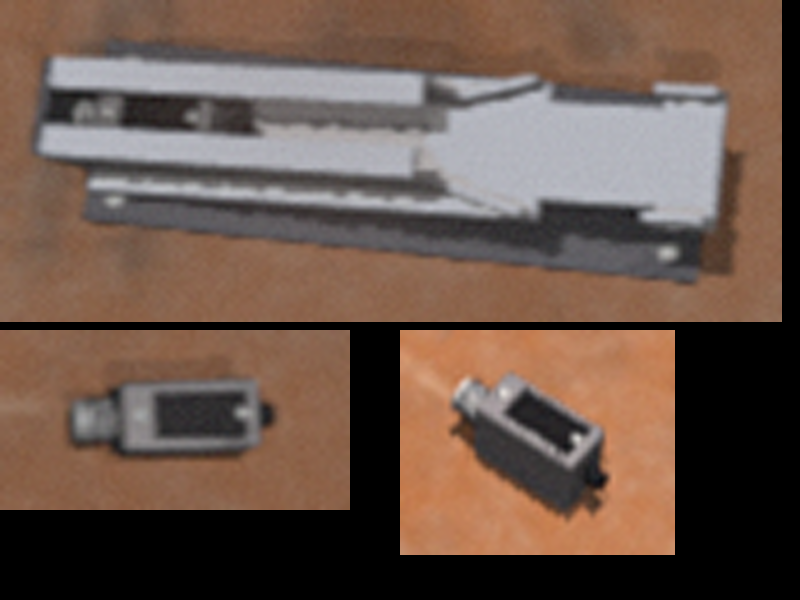

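View pics/crop2.png

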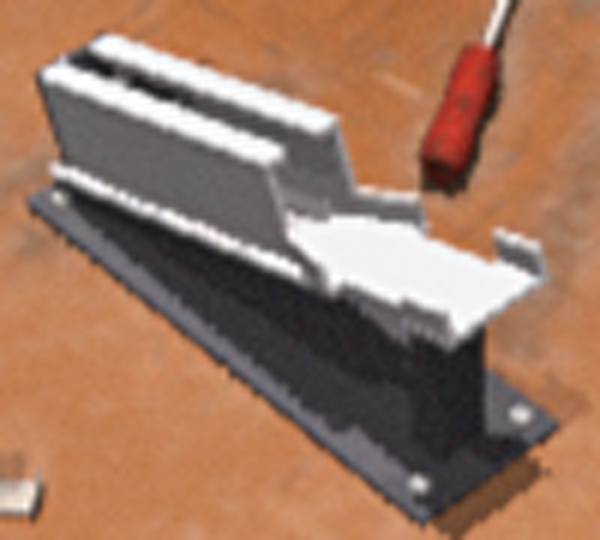

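The rail shows clean lip corners, the finger notch at mid (597,147) and its upper end at x≈717 in the crop. The slim sensor's top face and nose are clear in both views. I'll solve the poses from these points now.

```bash
cat > h.py <<'E'
import numpy as np, cv2
from cell import monitor, vision, workorder
from scipy.spatial.transform import Rotation as R
from scipy.optimize import least_squares
np.set_printoptions(precision=4,suppress=True)
def cam(n):
    c=vision.get_calibration(n)
    if n!="wrist": return c["K"],c["T"]
    s=monitor.observe(); T=np.eye(4); T[:3,:3]=R.from_euler("xyz",s["tool_rot"]).as_matrix(); T[:3,3]=s["tool_pos"]
    return c["K"],T@c["mount"]
def ray(KT,uv,z):
    K,T=KT; p=np.linalg.solve(K,[uv[0],uv[1],1]); d=T[:3,:3]@[p[0],-p[1],-p[2]]
    o=T[:3,3]; return o+d*(z-o[2])/d[2]
def proj(KT,P):
    K,T=KT; q=T[:3,:3].T@(np.asarray(P)-T[:3,3]); q=K@[q[0],-q[1],-q[2]]; return q[:2]/q[2]
E
python3 - <<'E'
from h import *
t,s=cam("top"),cam("scene")
ct=lambda x,y:(170+x/4.6,160+y/4.6); cs=lambda x,y:(240+x/6,145+y/6)
W=None
# (cam,uv,x,ysign(None=edge half width h),y,z)
obs=[(t,ct(48,60),251,1,52),(t,ct(38,155),251,-1,52),(t,ct(425,75),64,1,52),(t,ct(413,178),64,-1,52),
(t,ct(597,147),-1,0,0),(t,ct(717,157),-57,0,14),
(s,cs(340,120),64,1,52),(s,cs(285,155),64,-1,52),(s,cs(45,72),251,-1,52),(s,cs(100,40),251,1,52)]
def f(p,split=False):
    r=[]
    M=R.from_euler("xyz",[0,np.radians(18),p[2]]).as_matrix()
    for k,uv,x,sg,z in obs:
        P=np.array([p[0],p[1],.1])+M@(np.array([x,sg*p[3],z])/1000)
        # rail y left of downhill
        r.append(proj(k,P)-uv)
    return np.array(r).ravel()
for sg in(1,-1):
    o=obs
    obs=[(k,uv,x,a*sg,z) for k,uv,x,a,z in o]
    q=least_squares(f,[.4,0,1.5,22],loss="soft_l1"); print(sg,q.x,q.cost); print(q.fun.reshape(-1,2)); obs=o
b=lambda x,y:(380+x/5,220+(y-330)/5); c=lambda x,y:(335+(x-400)/5,255+(y-330)/5)
for n,k,pts in(("top",t,[b(122,384),b(257,380),b(261,447),b(122,452)]),("scene",s,[c(515,377),c(605,432),c(574,468),c(478,418)])):
    P=np.array([ray(k,u,.04) for u in pts]); print(n,P[:,:2],P.mean(0),np.linalg.norm(P-np.roll(P,-1,0),axis=1))
print("nose",ray(t,b(72,421),.02),"plug",ray(t,b(273,414),.02))
print("wide ~",ray(t,(424,160),.04))
E
```

```text
1 [  0.5343   0.0577   1.4473 -21.2921] 7.761444483086295
[[ 0.9133  0.1313]
 [ 0.4745 -0.6118]
 [-0.2715  0.0603]
 [-0.0015 -1.2136]
 [ 0.7474  0.6805]
 [-1.3101 -1.3253]
 [-0.8468  0.0589]
 [-3.3177  1.4872]
 [-1.282   0.8141]
 [ 0.6923 -0.2906]]
-1 [ 0.5343  0.0577  1.4473 21.2921] 7.761444483086295
[[ 0.9133  0.1313]
 [ 0.4745 -0.6118]
 [-0.2715  0.0603]
 [-0.0015 -1.2136]
 [ 0.7474  0.6805]
 [-1.3101 -1.3253]
 [-0.8468  0.0589]
 [-3.3177  1.4872]
 [-1.282   0.8141]
 [ 0.6923 -0.2906]]
top [[ 0.4537 -0.1621]
 [ 0.4538 -0.2201]
 [ 0.4251 -0.2202]
 [ 0.4247 -0.1606]] [ 0.4393 -0.1907  0.04  ] [0.058  0.0287 0.0596 0.0291]
scene [[ 0.4538 -0.1669]
 [ 0.4543 -0.2212]
 [ 0.4273 -0.2216]
 [ 0.422  -0.1675]] [ 0.4393 -0.1943  0.04  ] [0.0542 0.027  0.0543 0.0318]
nose [ 0.4394 -0.1429  0.02  ] plug [ 0.4399 -0.2308  0.02  ]
wide ~ [ 0.607  -0.2126  0.04  ]
```

move_arm:
  rows:
    - [29.2,-36.2,2,-0.111,-1]
    - [29.2,-36.2,2,-0.111,-1]
    - [29.2,-36.2,2,-0.111,-1]
    - [29.2,-36.2,2,-0.111,-1]
    - [29.2,-36.2,2,-0.111,-1]
    - [29.2,-36.2,2,-0.111,-1]
    - [29.2,-36.2,2,-0.111,-1]
    - [29.2,-36.2,2,-0.111,-1]
    - [29.2,-36.2,2,-0.111,-1]
    - [29.2,-36.2,2,-0.111,-1]
    - [29.2,-36.2,2,-0.111,-1]
    - [29.2,-36.2,2,-0.111,-1]

```text
time: 1.3
tool_pos: [0.5355, 0.0554, 0.2505]
tool_rot: [-3.141, -0.0, 1.446]
contact_force: [0.5, 0.2, -0.9]
opening: 0.0918
grip_force: 0.0
```

move_arm:
  rows:
    - [0,0,0,0,-1]
    - [0,0,0,0,-1]
    - [0,0,0,0,-1]

```text
time: 1.6
tool_pos: [0.5339, 0.058, 0.2504]
tool_rot: [-3.14, -0.0, 1.452]
contact_force: [0.6, 0.5, -0.6]
opening: 0.0915
grip_force: 0.0
```

Run:
```python
from h import *
import pickle
s=monitor.observe();print(s["time"],s["tool_pos"],s["tool_rot"],s["qpos"])
k=cam("wrist");pickle.dump(k,open("w1.pkl","wb"))
im=vision.read_camera("wrist")[:,:,::-1];cv2.imwrite("pics/w1.png",im)
p=[.5343,.0577,1.4473];M=R.from_euler("xyz",[0,np.radians(18),p[2]]).as_matrix()
for P in([-57,0,0],[0,0,0],[-29,22,0],[27,22,0],[64,21,52]):print(P,proj(k,[p[0],p[1],.1]+M@np.array(P)/1000))
```

```text
1.6 [0.5339 0.058  0.2504] [-3.1403 -0.0002  1.4523] [-0.0347  0.3476  1.4492  0.0004  1.3461  0.0837]
[-57, 0, 0] [323.3677 245.931 ]
[0, 0, 0] [323.6403 190.764 ]
[-29, 22, 0] [302.2277 218.6645]
[27, 22, 0] [302.5855 164.6952]
[64, 21, 52] [300.0805 113.4363]
```

View pics/w1.png

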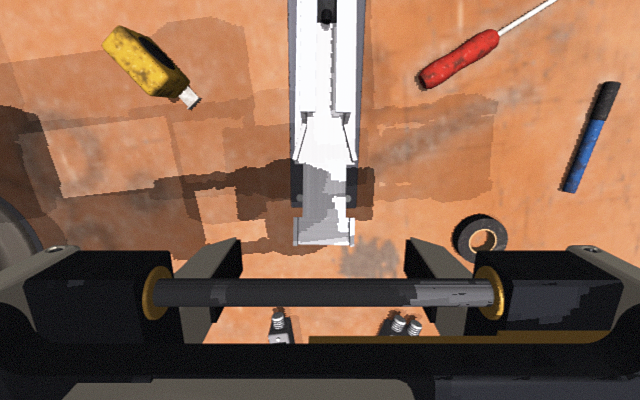

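The wrist view shows the rail end at (324,245), the notch edges at x 303/346 for rows 163–217, and the lip start at row 111. All are within about 2 px of my prediction. I'll check the centreline numerically and go to the sensor.

Run:
```python
from h import *
import pickle
k=pickle.load(open("w1.pkl","rb"));g=cv2.cvtColor(cv2.imread("pics/w1.png"),cv2.COLOR_BGR2HSV)
m=((g[:,:,1]<40)&(g[:,:,2]>90)).astype(np.uint8)
for y in(5,20,40,60,80,100,130,175,200,225,235,242):
    r=m[y,270:385];d=np.flatnonzero(np.diff(np.r_[0,r,0]));print(y,(d+270).reshape(-1,2).tolist())
p=[.5343,.0577,1.4473];M=R.from_euler("xyz",[0,np.radians(18),p[2]]).as_matrix()
for P in([64,0,52],[100,0,52],[150,0,52],[64,-9,52],[64,9,52],[150,-9,52],[150,9,52],[-1,22,0],[-1,-22,0],[-57,0,0]):print(P,proj(k,[p[0],p[1],.1]+M@np.array(P)/1000))
```

```text
5 [[288, 318], [337, 365]]
20 [[288, 317], [337, 364]]
40 [[289, 364]]
60 [[289, 363]]
80 [[289, 362]]
100 [[290, 361]]
130 [[290, 359]]
175 [[303, 347]]
200 [[298, 351]]
225 [[294, 355]]
235 [[293, 354]]
242 [[293, 354]]
[64, 0, 52] [324.1532 113.5543]
[100, 0, 52] [324.3545  72.7269]
[150, 0, 52] [324.632   16.4628]
[64, -9, 52] [334.4705 113.6049]
[64, 9, 52] [313.8362 113.5038]
[150, -9, 52] [334.8691  16.5119]
[150, 9, 52] [314.3951  16.4136]
[-1, 22, 0] [302.407  191.6219]
[-1, -22, 0] [344.8651 191.8335]
[-57, 0, 0] [323.3677 245.931 ]
```

move_arm:
  rows:
    - [-16,-42,0,0.025,-1]
    - [-16,-42,0,0.025,-1]
    - [-16,-42,0,0.025,-1]
    - [-16,-42,0,0.025,-1]
    - [-16,-42,-20,0.025,-1]
    - [-15,-40,-20,0,-1]
    - [0,0,-20,0,-1]
    - [0,0,0,0,-1]
    - [0,0,0,0,-1]
    - [0,0,0,0,-1]

```text
time: 2.65
tool_pos: [0.4407, -0.1919, 0.192]
tool_rot: [3.14, 0.001, 1.578]
contact_force: [1.5, 0.0, -0.4]
opening: 0.0917
grip_force: 0.0
```

Run:
```python
from h import *
import pickle
s=monitor.observe();print(s["time"],s["tool_pos"],s["tool_rot"])
k=cam("wrist");pickle.dump(k,open("w2.pkl","wb"))
im=vision.read_camera("wrist")[:,:,::-1];cv2.imwrite("pics/w2.png",im)
for P in([.4393,-.192,.04],[.4243,-.162,.04],[.4543,-.162,.04],[.439,-.144,.02]):print(P,proj(k,P))
```

```text
2.65 [ 0.4407 -0.1919  0.192 ] [3.1397 0.001  1.5782]
[0.4393, -0.192, 0.04] [321.3743 190.0775]
[0.4243, -0.162, 0.04] [306.7353 161.2349]
[0.4543, -0.162, 0.04] [336.3483 161.4374]
[0.439, -0.144, 0.02] [321.409 141.443]
```

View pics/w2.png

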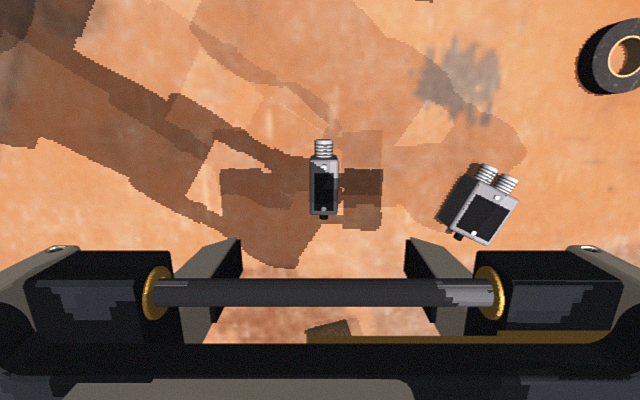

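The sensor's top face spans columns 309–338 and rows 158–215, with the nose tip at (323,139). That puts its centre about 2 mm +x and 3 mm +y of the first estimate, and it is parallel to the tool. Descending to grasp high on the housing.

move_arm:
  rows:
    - [1,3,-45,0,-1]
    - [0,0,-45,0,-1]
    - [0,0,-45,0,-1]
    - [0,0,-30,0,-1]
    - [0,0,-15,0,-1]
    - [0,0,0,0,0]
    - [0,0,0,0,0.6]
    - [0,0,0,0,1]
    - [0,0,0,0,1]
    - [0,0,0,0,1]
    - [0,0,0,0,1]
    - [0,0,0,0,1]
  newtons: 15

```text
time: 3.9
tool_pos: [0.4408, -0.1899, 0.011]
tool_rot: [3.141, 0.0, 1.576]
contact_force: [-0.3, -0.1, 0.5]
opening: 0.0404
grip_force: 0.0
```

move_arm:
  rows:
    - [0,0,0,0,1]
    - [0,0,0,0,1]
    - [0,0,0,0,1]
    - [0,0,0,0,1]
    - [0,0,0,0,1]
  newtons: 15

```text
time: 4.4
tool_pos: [0.4408, -0.1899, 0.0108]
tool_rot: [3.141, 0.0, 1.576]
contact_force: [-0.2, -0.6, 2.1]
opening: 0.0301
grip_force: 15.0
```

Gripped at 30.1 mm, 15 N. Lifting and going over the rail.

move_arm:
  rows:
    - [0,0,25,0,1]
    - [0,0,45,0,1]
    - [0,0,45,0,1]
    - [0,0,44,0,1]
    - [16,43,0,-0.023,1]
    - [16,43,0,-0.023,1]
    - [16,43,0,-0.023,1]
    - [16,43,0,-0.023,1]
    - [16,43,0,-0.023,1]
    - [16,43.4,0,-0.023,1]
    - [0,0,-20,0,1]
    - [0,0,-10,0,1]

```text
time: 5.6
tool_pos: [0.5357, 0.0699, 0.1379]
tool_rot: [-3.139, 0.001, 1.441]
contact_force: [-0.7, -0.5, -2.3]
opening: 0.0301
grip_force: 15.0
```

move_arm:
  rows:
    - [0,0,0,0,1]
    - [0,0,0,0,1]
    - [0,0,0,0,1]

```text
time: 5.9
tool_pos: [0.5371, 0.0676, 0.1405]
tool_rot: [3.14, -0.0, 1.436]
contact_force: [-0.2, -1.0, -1.1]
opening: 0.0303
grip_force: 15.0
```

Run:
```python
from h import *
s=monitor.observe();print(s["time"],s["tool_pos"],s["tool_rot"],s["opening"],s["grip_force"])
k=cam("wrist")
im=vision.read_camera("wrist")[:,:,::-1]
cv2.imwrite("pics/w3.png",cv2.resize(im[0:270,220:430],None,fx=2.2,fy=2.2))
p=[.5355,.059,1.438];M=R.from_euler("xyz",[0,np.radians(18),p[2]]).as_matrix()
for P in([64,-9,52],[64,9,52],[-1,22,0],[-1,-22,0],[-57,0,0],[27,22,0]):
  u=proj(k,[p[0],p[1],.1]+M@np.array(P)/1000);print(P,u,(u-[220,0])*2.2)
```

```text
5.9 [0.5371 0.0676 0.1405] [ 3.1404 -0.0001  1.4362] 0.03031371061411088 14.999867677688599
[64, -9, 52] [338.8276 131.0355] [261.4207 288.2781]
[64, 9, 52] [305.3353 131.1085] [187.7378 288.4388]
[-1, 22, 0] [291.0903 242.5277] [156.3986 533.5609]
[-1, -22, 0] [353.8168 242.3897] [294.397  533.2574]
[-57, 0, 0] [322.6277 323.0205] [225.7809 710.6452]
[27, 22, 0] [291.1024 202.6253] [156.4254 445.7756]
```

View pics/w3.png

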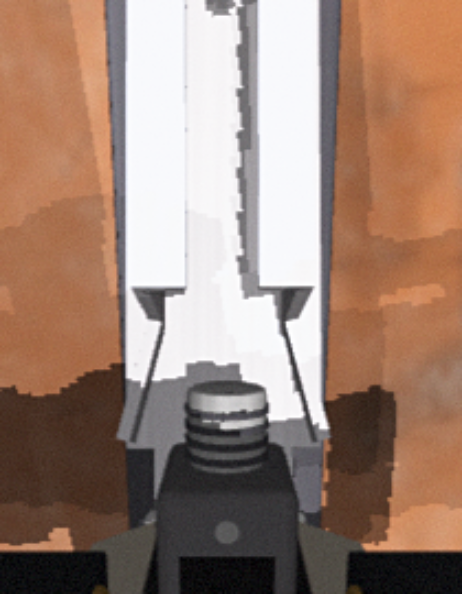

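The view shows the nose at column 227 of the crop and the slot edges at 185/260 (centre 222.5), so the sensor is aligned to within about 1 mm. The nose is short of the lips at row 288. I'll correct by 1 mm, then lower with a light grip so the rear edge pivots the sensor flush with the floor.

move_arm:
  rows:
    - [-1,0,-10,0,1]
    - [0,0,-10,0,1]
    - [0,0,0,0,1]
    - [0,0,0,0,1]
    - [0,0,-1,0,1]
    - [0,0,-1,0,1]
    - [0,0,-1,0,1]
    - [0,0,-1,0,1]
    - [0,0,-1,0,1]
  newtons: 5

```text
time: 6.85
tool_pos: [0.5362, 0.069, 0.1152]
tool_rot: [3.14, -0.001, 1.438]
contact_force: [0.3, 2.7, 3.7]
opening: 0.0301
grip_force: 5.0
```

move_arm:
  rows:
    - [0,0,-1,0,1]
    - [0,0,-1,0,1]
    - [0,0,-1,0,1]
    - [0,0,-1,0,1]
    - [0,0,0,0,1]

```text
time: 7.35
tool_pos: [0.5356, 0.0685, 0.1105]
tool_rot: [-3.141, 0.0, 1.438]
contact_force: [0.6, 1.9, 0.5]
opening: 0.03
grip_force: 5.0
```

Run:
```python
from h import *
s=monitor.observe();print(s["time"],s["tool_pos"],s["contact_force"],s["opening"],s["grip_force"])
im=vision.read_camera("wrist")[:,:,::-1]
sc=vision.read_camera("scene")[:,:,::-1]
a=cv2.resize(im[60:270,220:430],None,fx=1.9,fy=1.9);b=cv2.resize(sc[140:240,230:330],(399,399))
cv2.imwrite("pics/w4.png",np.hstack([a,b]))
```

```text
7.35 [0.5356 0.0685 0.1105] [0.5616 1.9351 0.5344] 0.029974841507033837 4.999880790710449
```

View pics/w4.png

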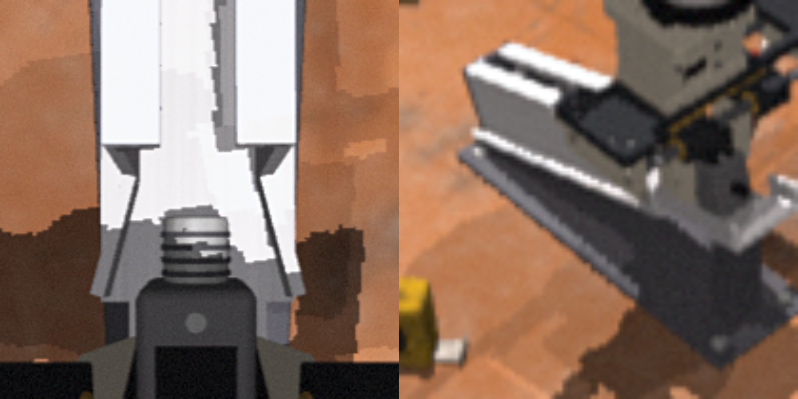

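The nose centre is at 196 and the slot centre at 198. Contact force is low, so the sensor has pivoted onto the floor and is centred. Releasing.

move_arm:
  rows:
    - [0,0,0,0,0]
    - [0,0,0,0,-0.3]
    - [0,0,0,0,-0.3]
    - [0,0,0,0,-0.3]
    - [0,0,0,0,-0.3]
    - [0,0,0,0,-0.3]
    - [0,0,0,0,-0.3]
    - [0,0,0,0,-0.3]

```text
time: 8.25
tool_pos: [0.5358, 0.0686, 0.1108]
tool_rot: [3.141, 0.0, 1.438]
contact_force: [-0.1, 0.4, 0.1]
opening: 0.0594
grip_force: 0.0
```

move_arm:
  rows:
    - [0,0,10,0,-0.3]
    - [0,0,30,0,-0.3]
    - [0,0,45,0,-0.3]
    - [0,0,45,0,-0.3]
    - [0,0,10,0,-0.3]
    - [0,0,0,0,-0.3]
    - [0,0,0,0,-0.3]
    - [0,0,0,0,-0.3]

```text
time: 9.05
tool_pos: [0.5348, 0.0686, 0.2489]
tool_rot: [-3.138, 0.0, 1.438]
contact_force: [0.6, 0.1, -0.2]
opening: 0.0598
grip_force: 0.0
```

Run:
```python
from h import *
s=monitor.observe();print(s["time"],s["tool_pos"],s["contact_force"],s["opening"])
k=cam("wrist");im=vision.read_camera("wrist")[:,:,::-1]
t=vision.read_camera("top")[:,:,::-1]; kt=cam("top")
a=cv2.resize(im[0:270,220:430],None,fx=2.2,fy=2.2);b=cv2.resize(t[160:230,170:340],(330,136));c=np.zeros((a.shape[0],330,3),np.uint8);c[:136]=b
cv2.imwrite("pics/w5.png",np.hstack([a,c]))
p=[.5355,.059,1.438];M=R.from_euler("xyz",[0,np.radians(18),p[2]]).as_matrix()
for P in([163,0,29],[115,0,40],[145,0,40],[85,0,40],[75,0,20],[64,0,52]):
  W=[p[0],p[1],.1]+M@np.array(P)/1000;print(P,(proj(k,W)-[220,0])*2.2)
```

```text
9.05 [0.5348 0.0686 0.2489] [ 0.5894  0.1255 -0.1824] 0.05981218793383285
[163, 0, 29] [232.3733  62.5946]
[115, 0, 40] [232.4621 160.2897]
[145, 0, 40] [232.4926  89.3975]
[85, 0, 40] [232.4315 231.5399]
[75, 0, 20] [232.1829 269.1997]
[64, 0, 52] [232.5696 273.5078]
```

View pics/w5.png

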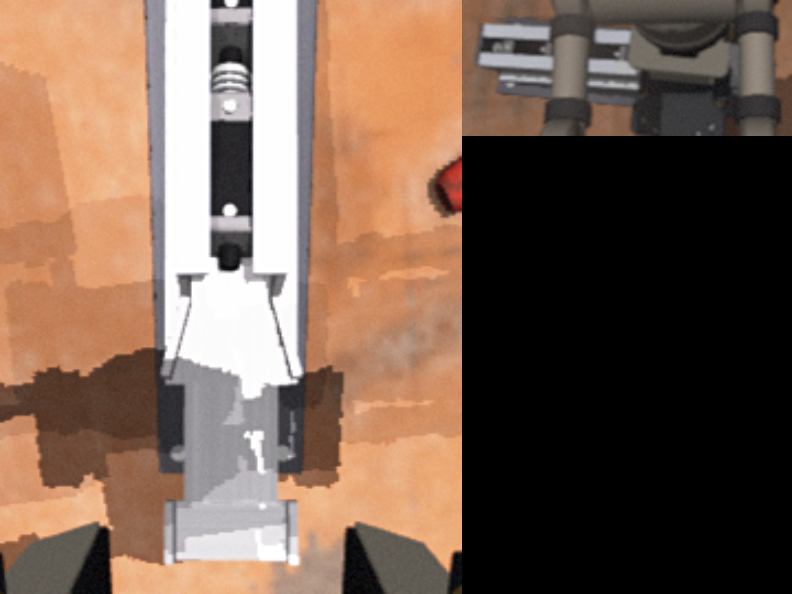

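The sensor is seated under the lips. Its nose tip is at row ~62 (predicted 62.6) against the plug ahead, its housing spans rows ~93–230 (predicted 89–231), and its plug ends at ~269. The gripper is clear, so I'm handing in.

```bash
python3 -c "
from cell import workorder
print(workorder.hand_in())"
```

```text
the job is handed in; nothing more can be done
None
```

The slim sensor slid into the covered part of the rail nose downhill and rests against the one ahead; I handed the job in at about 9 s with the gripper clear and the wide sensor never touched (the hand-in returned no verdict).

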